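# Nest the glue pot in the water pan, handles clear

### The arm

A 6-joint arm with a two-finger parallel gripper is mounted at the origin on the work surface. World frame = base frame: x ahead of the robot, y to its left, z up, the work surface at z = 0. Lengths are in m, angles in rad, forces in N, time in s.
With the tool pointing down it reaches from about 0.25 to 0.8 m from the base axis. Payload 3.9 kg.
Tool frame: the origin (TCP) lies midway between the tips of the shut fingers; the grasp point (between the pads) lies 19 mm behind it (env.grip_point_offset is the distance from the TCP to the grasp point, in m); z points along the fingers, y is the direction in which the jaws open and shut (so a half turn about z gives the same grasp; the last joint's range is limited). The gripper opens to 85 mm and grips with 20 to 120 N. Pads are 22 mm wide; open, the fingers measure 114 mm over their backs; the gripper's body (76 mm by 85 mm) begins 54 mm behind the grasp point. The pads swing forward as they close: fully open they stand 13 mm farther back than shut.
Start: joints at [-1.122, 0.26, -0.138, 1.173, 0, 1.571], TCP at [0.228, -0.473, 0.231] pointing down, gripper open.
Joint ranges: [-2.78, 2.78], [-0.83, 1.72], [-1.28, 1.37], [-1.9, 2.12], [-1.57, 1.48], [-3.14, 3.14]. Speed limits (rad/s): [2.57, 2.57, 3.14, 3.14, 3.14, 3.14].

### API

Orientations are given as a unit quaternion [x, y, z, w].
In Python, from bench import telemetry, viewer, env gives the robot as it stands.
- The arm moves only by the shell command python3 -m inch 'ROWS' [FORCE]. ROWS is JSON, a list that holds one entry, the list of rows, each a list of 7 numbers: the turn, a rotation vector about the world's x, y, z in rad, then the shift along the world's x, y, z in mm, then the opening, from 0 (shut) to 1 (fully open). A call has 1 to 10 rows; each row is the pose to reach, as a shift and turn from the pose commanded when the call began; what a row does not reach only later rows make up. A row lasts 1/10 s, in which the tool goes at most 50 mm and 8.59 degrees, less where a joint would pass 70% of its speed; a pose out of reach is approached as far as the arm can. A call with a gripper value outside its range is refused whole. The fingers move at their own pace and stop on an object; FORCE is the grip in N (left out, the last holds). Time passes only in rows, so rows that repeat a pose let the fingers close. It gives the time, the measured TCP pose, the force and the opening at its end, in the units of the state.
- telemetry.observe(): the state, without advancing time (a new reading comes with each control period).
- viewer.get_image(name): name is "scene" or "top" or "wrist"; returns a dict with "img" (384x512x3 uint8, red, green, blue), "fx", "fy", "cx", "cy" (pixels), "world_to_cam" (4x4, takes a point from world to camera coordinates); the wrist camera has in their place "hand_eye" (4x4, takes a point from camera to tool coordinates, whose origin is the TCP and whose axes are the flange's). Camera axes: x right, y up, looking along -z (the intrinsics and any distortion apply to the point x, -y, -z); pixel columns grow to the right and rows downward; lengths in m; the calibration is good to about 2 mm. A picture is of the moment at which its call begins: read the wrist's pose just before it. There is no depth.
- env.job_done(): hands the job in, once; it reports no verdict.
The state is a dict: "time": time; "joint_positions": joint angles; "qd": joint speeds; "joint_efforts": joint torques, N m; "ee_pos": TCP position; "tool_rot": TCP orientation; "wrist_force": force on the tool from outside, world axes, zero at the start; "wrist_torque": the same for the moment, N m; "width": finger opening in m.
Only numpy, scipy, OpenCV 4.12 (cv2) and the standard library are available. Lean on these libraries where they do the work, as an engineer would, in place of code of your own. Each camera call takes 0.05 s, during which the arm holds its last target.

### The job

Nest the slimmer of the two steel glue pots in the water pan on the warmer: turn it so that its handle drops into the split in the pan's handle band, clear of the pan's own handle, and the pot stands upright and fully home on the pan's floor, then let go. Lower it in rather than dropping it, and leave the bigger pot and the small amber jar where they are.

Things in the scene. Friction and masses are not known exactly. Their poses are not given: they have to be found in the camera images.
- pot_centre (a point): Slim open steel glue pot, the one to nest: a cylinder 60 mm in outer diameter, 100 mm tall, wall 3 mm, about 280 g, standing on the bench. Point on its axis, half-way up (50 mm); z up its axis, x along its handle. Its upper 40 mm is plain wall all round, free to be gripped across the diameter; home, that part still stands above the pan's band.
- pot_handle (a point): Point on the slim pot's handle, in the middle of its wooden grip, 100 mm from the pot's axis, 54 mm over its underside. One straight level bar along the pot's +x: steel 10 mm wide to 63 mm from the axis (underside 48 mm, top 56 mm over the pot's underside), then a wooden grip 14 mm wide and 12 mm high out to 138 mm.
- pan_floor (a point): Point on the round water pan's axis at its inner floor, 49 mm over the bench. Inner diameter 68 mm, outer 76, rim 46 mm above this point. The pan does not move on its warmer, a fixed grey block 190 x 150 x 45 mm. This frame is the warmer's and does NOT show how the pan is turned. Home, the pot's underside rests here; turned wrongly, its handle lands on the band's edge 12 mm too high.
- band_top (a point): Point on the pan's axis, level with the top edge of the steel band clamped round it (84 mm outer diameter, 4 mm thick), 60 mm above the pan's floor and 14 mm above its rim. The band carries the pan's own handle, 22 mm wide, reaching 183 mm from the axis; exactly opposite, the band has a split 14 mm wide, deeper than the rim, with bent-out ends 53 mm from the axis. Frame as pan_floor's.
- split_side (a point): Fixed mark on the warmer's top, 75 mm from the pan's axis to the robot's side (world -x). The split in the band faces this way give or take 45 degrees (0.79 rad); its direction is not in any reading. See it, or feel for it: turn the pot with its handle resting lightly on the band until it can go down.
- big_pot_centre (a point): A bystander: a like steel pot, 78 mm in diameter and 100 mm tall, too wide for the pan. Point on its axis half-way up (50 mm); x along its handle, whose end is 147 mm from the axis. Leave it standing.
- jar_centre (a point): A bystander: small closed amber glass jar, 48 mm in diameter, 62 mm tall. Point on its axis, half-way up (31 mm). Leave it standing.
Things that resemble listed ones, but are neither listed nor needed, are in the scene too. What is shaped like the part that bears pot_centre but purple is not meant.

How it is judged:
At the end, for the whole second after the job is handed in: The slim pot stands at rest in the pan, its underside within 4 mm of the pan's floor, its axis within 8 mm of the pan's and within 0.06 rad of upright (possible only with its handle down in the split) (z of pot_centre in the frame of pan_floor between 0.045 and 0.054 m and horizontal distance between pot_centre and pan_floor below 0.008 m and angle between pot_centre's own z axis and vertical below 0.06 rad and linear speed of pot below 0.02 m/s); the robot touches nothing.
It fails at once if the bigger pot is moved more than 30 mm (distance of big_pot_centre from where it was at the start of the episode above 0.03 m).
It fails at once if the small jar is moved more than 30 mm (distance of jar_centre from where it was at the start of the episode above 0.03 m).
It fails at once if the pot is dropped into the pan (over the pan and falling faster than 0.7 m/s) (horizontal distance between pot_centre and pan_floor below 0.015 m and z of pot_centre in the frame of pan_floor below 0.12 m and linear speed of pot above 0.7 m/s).
It also fails if it takes over 51 s, if anything falls off the work surface, if the arm or the gripper's body presses on something with over 40 N, if the wrist force passes 120 N, or if a joint passes its speed limit or range.

## Working session

There is one attempt and no reset: what is moved stays moved. The work goes in short steps, Python scripts to look and compute and a shell command to move; the robot and the scene stay as the last step left them, time stands still between calls to the robot, and variables do not carry over. Pictures are saved under pics/ and viewed, and the job is handed in when it is done.

```bash
ls; mkdir -p pics; python3 - <<'E'
from bench import telemetry, viewer, env
import cv2
s=telemetry.observe(); print(s); print(env.grip_point_offset)
for n in("scene","top","wrist"):
    d=viewer.get_image(n); cv2.imwrite(f"pics/{n}0.png",d["img"][:,:,::-1]); print(n,{k:v for k,v in d.items() if k!="img"})
E
```

```text
pics
{'time': 0.0, 'joint_positions': array([-1.12200500e+00,  2.60658861e-01, -1.39387462e-01,  1.17267588e+00,
       -2.66757502e-06,  1.57083085e+00]), 'qd': array([-0.00026568, -0.00089662, -0.00115868, -0.00038516, -0.0013267 ,
        0.000172  ]), 'joint_efforts': array([-1.26678922e-03, -4.05672169e+01,  2.53922421e+01,  1.88653922e-02,
       -1.51823251e-04, -5.28547403e-06]), 'ee_pos': array([ 0.22748963, -0.47239827,  0.23047112]), 'tool_rot': array([ 9.74932149e-01,  2.22500286e-01, -2.15587206e-04, -9.38497090e-04]), 'wrist_force': array([-0.077832  ,  0.41154638,  0.33948362]), 'wrist_torque': array([-0.03016413, -0.02128803, -0.04331046]), 'width': 0.0854278789449203}
0.0187
scene {'fx': 351.16046589590474, 'fy': 351.16046589590474, 'cx': 257.7278015699332, 'cy': 186.5995375556901, 'world_to_cam': array([[-0.75734004,  0.65301624, -0.00241922,  0.39738627],
       [-0.55864992, -0.6459708 ,  0.52022302,  0.13118577],
       [ 0.33815133,  0.39533722,  0.85402702, -1.13312335],
       [ 0.        ,  0.        ,  0.        ,  1.        ]])}
top {'fx': 389.3516192574296, 'fy': 389.3516192574296, 'cx': 253.79664879019077, 'cy': 200.37670622091025, 'world_to_cam': array([[ 0.02153574, -0.99959951,  0.01835833, -0.09721792],
       [ 0.99838225,  0.02246876,  0.05223056, -0.44220556],
       [-0.05262213,  0.01720381,  0.99846629, -1.05155968],
       [ 0.        ,  0.        ,  0.        ,  1.        ]])}
wrist {'fx': 280.86733618290424, 'fy': 280.86733618290424, 'cx': 254.62198406086674, 'cy': 191.85270123935524, 'hand_eye': array([[ 3.06326471e-04,  9.55968011e-01,  2.93470727e-01,
         7.35607503e-02],
       [ 9.99999904e-01, -3.85141087e-04,  2.10774403e-04,
         7.16906987e-04],
       [ 3.14521221e-04,  2.93470635e-01, -9.55968037e-01,
        -1.42542783e-01],
       [ 0.00000000e+00,  0.00000000e+00,  0.00000000e+00,
         1.00000000e+00]])}
```

View pics/scene0.png

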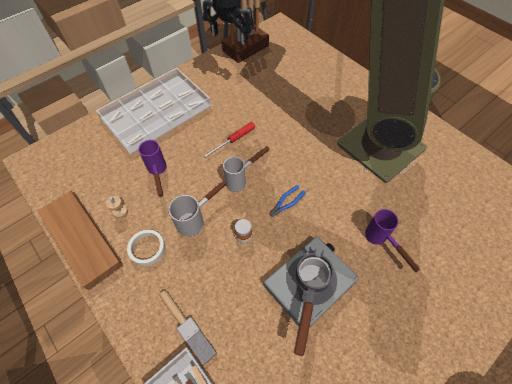

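View pics/top0.png

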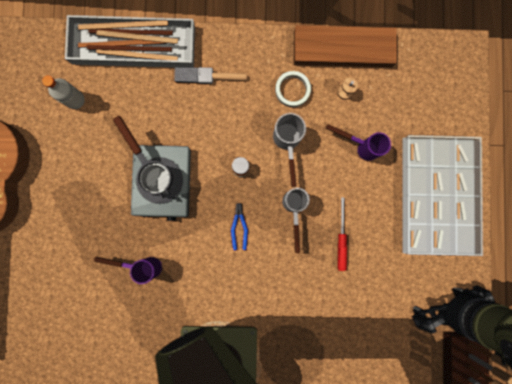

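View pics/wrist0.png

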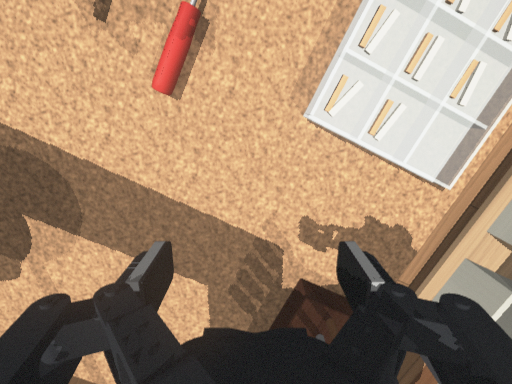

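Candidates in the top picture are the steel pot at (296,200), the bigger steel pot at (290,130), and purple pots at (373,146) and (145,270). By the description (steel, slimmer) it is (296,200). I'll check that in enlarged crops.

```bash
python3 - <<'E'
import cv2
t=cv2.imread("pics/top0.png"); s=cv2.imread("pics/scene0.png")
cv2.imwrite("pics/c1.png",cv2.resize(t[100:260,250:350],None,fx=3.7,fy=3.7,interpolation=cv2.INTER_CUBIC))
cv2.imwrite("pics/c2.png",cv2.resize(t[105:230,100:220],None,fx=4.8,fy=4.8,interpolation=cv2.INTER_CUBIC))
cv2.imwrite("pics/c3.png",cv2.resize(s[225:360,250:370],None,fx=4.4,fy=4.4,interpolation=cv2.INTER_CUBIC))
E
```

```text
(no output)
```

View pics/c1.png

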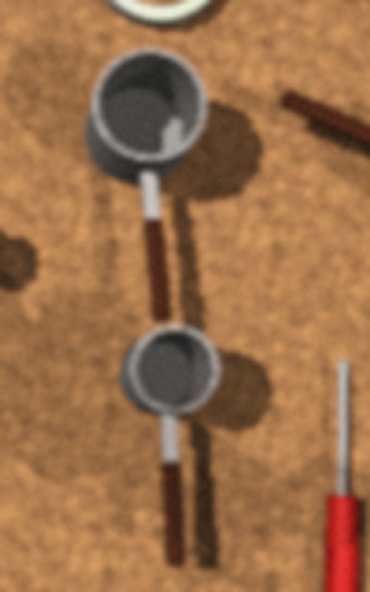

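View pics/c2.png

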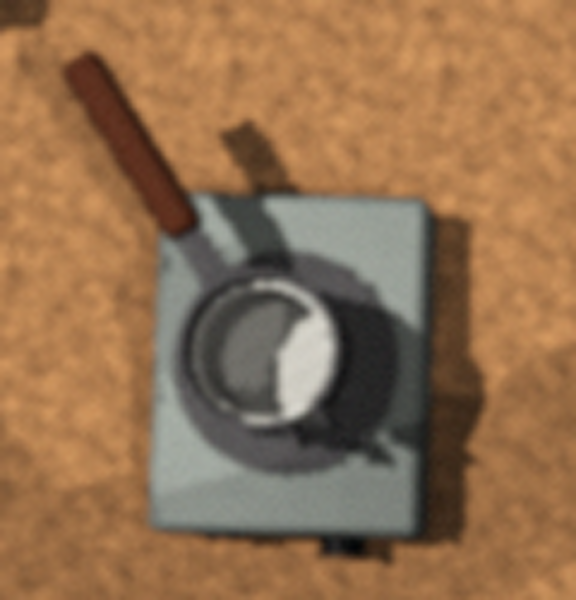

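View pics/c3.png

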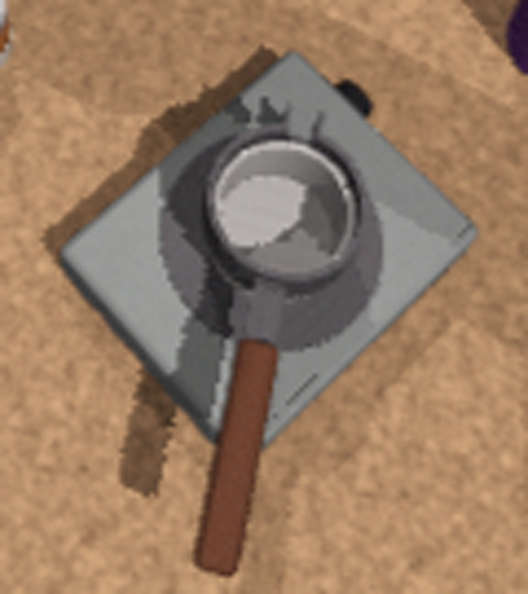

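```bash
cat >h.py <<'E'
import numpy as np
C={"scene":(351.16046589590474,257.7278015699332,186.5995375556901,np.array([[-0.75734004,0.65301624,-0.00241922,0.39738627],[-0.55864992,-0.6459708,0.52022302,0.13118577],[0.33815133,0.39533722,0.85402702,-1.13312335]])),
"top":(389.3516192574296,253.79664879019077,200.37670622091025,np.array([[0.02153574,-0.99959951,0.01835833,-0.09721792],[0.99838225,0.02246876,0.05223056,-0.44220556],[-0.05262213,0.01720381,0.99846629,-1.05155968]]))}
def ray(n,u,v):
    f,cx,cy,M=C[n]; R=M[:,:3];t=M[:,3]
    return -R.T@t, R.T@np.array([(u-cx)/f,-(v-cy)/f,-1])
def atz(n,u,v,z):
    o,d=ray(n,u,v); return o+d*(z-o[2])/d[2]
def tri(p,q):
    o1,d1=ray("top",*p);o2,d2=ray("scene",*q)
    s=np.linalg.lstsq(np.c_[d1,-d2],o2-o1,rcond=None)[0]
    a=o1+s[0]*d1;b=o2+s[1]*d2
    return (a+b)/2,np.linalg.norm(a-b)
def proj(n,P):
    f,cx,cy,M=C[n]; p=M[:,:3]@P+M[:,3]; return cx+f*p[0]/-p[2],cy+f*p[1]/p[2]
E
python3 - <<'E'
from h import *
np.set_printoptions(precision=4,suppress=True)
c1=lambda u,v:(u/3.7+250,v/3.7+100); c2=lambda u,v:(u/4.8+100,v/4.8+105); c3=lambda u,v:(u/4.4+250,v/4.4+225)
p=atz("top",*c1(174.5,369),.1); e=atz("top",*c1(177,565),.06); e2=atz("top",*c1(170,415),.056)
print("pot",p,e,np.linalg.norm((e-p)[:2]),np.degrees(np.arctan2(*(e-p)[1::-1])))
b=atz("top",*c1(150,103),.1); be=atz("top",*c1(163,320),.06); print("big",b,be,np.linalg.norm((be-b)[:2]))
pan=atz("top",*c2(264,352),.109); print("pan",pan)
print("pan scene rim .109", atz("scene",*c3(286,207),.109), atz("scene",*c3(286,207),.095))
tip=tri(c2(82,60),c3(218,570)); print("tip",tip, np.linalg.norm((tip[0]-pan)[:2]))
w=tri(c2(180,230),c3(258,342)); print("woodstart",w)
for q in(tip[0],w[0]): print(np.degrees(np.arctan2(*(q-pan)[1::-1])))
print("dir", np.degrees(np.arctan2(*(tip[0]-w[0])[1::-1])))
print("split ends scene", atz("scene",*c3(290,125),.109),atz("scene",*c3(318,122),.109))
print("jar",atz("top",240,165,.062))
E
```

```text
pot [ 0.4437 -0.1949  0.1   ] [ 0.3082 -0.204   0.06  ] 0.13577787641865238 -176.16455243585563
big [ 0.6259 -0.1752  0.1   ] [ 0.4805 -0.1913  0.06  ] 0.14628924541724772
pan [0.4884 0.1604 0.109 ]
pan scene rim .109 [0.4946 0.167  0.109 ] [0.49   0.1651 0.095 ]
tip (array([0.641 , 0.2657, 0.0958]), np.float64(0.00329579892975954)) 0.18537475298335598
woodstart (array([0.5524, 0.2065, 0.1039]), np.float64(0.0022659813361321844))
34.60225140602337
35.759169770363854
dir 33.74564740033006
split ends scene [0.4608 0.1369 0.109 ] [0.4482 0.1455 0.109 ]
jar [ 0.5335 -0.0485  0.062 ]
```

The choice is confirmed: the pot at (296,200) is slim grey steel, at about (0.444, -0.195). The pan is at about (0.488, 0.160), with its handle towards about +34.5°, so the split faces about -145.5°. I'll move above the pot and look with the wrist camera.

```bash
python3 -m inch '[[[0,0,-0.1,30,38,-4,1],[0,0,-0.2,60,77,-8,1],[0,0,-0.3,90,116,-12,1],[0,0,-0.384,120,154,-16,1],[0,0,-0.384,150,192,-20,1],[0,0,-0.384,180,231,-24,1],[0,0,-0.384,205,263,-28,1],[0,0,-0.384,216,277,-30,1],[0,0,-0.384,216,277,-30,1],[0,0,-0.384,216,277,-30,1]]]'
cat >>h.py <<'E'
def wshot(name):
    from bench import telemetry, viewer
    import cv2
    from scipy.spatial.transform import Rotation as Rn
    s=telemetry.observe(); d=viewer.get_image("wrist")
    T=np.eye(4);T[:3,:3]=Rn.from_quat(s["tool_rot"]).as_matrix();T[:3,3]=s["ee_pos"]
    M=np.linalg.inv(T@d["hand_eye"])[:3]
    cv2.imwrite(f"pics/{name}.png",d["img"][:,:,::-1]); np.savez(f"pics/{name}.npz",M=M,k=[d["fx"],d["cx"],d["cy"]])
    print(s["time"],s["ee_pos"],Rn.from_quat(s["tool_rot"]).as_matrix().round(3).tolist(),s["joint_positions"].round(3),s["wrist_force"],s["width"])
    load(name)
def load(name):
    z=np.load(f"pics/{name}.npz");k=z["k"];C[name]=(k[0],k[1],k[2],z["M"])
E
python3 -c "
from h import *
wshot('w1')"
```

```text
time: 1.15
ee_pos: [0.4434, -0.1958, 0.201]
tool_rot: [0.999, 0.033, -0.001, 0.0]
wrist_force: [-0.9, 0.7, -0.3]
width: 0.0857
1.15 [ 0.44344503 -0.19584983  0.20101502] [[0.998, 0.066, -0.001], [0.066, -0.998, -0.0], [-0.001, 0.0, -1.0]] [-4.150e-01  2.080e-01 -2.890e-01  1.074e+00 -1.000e-03  2.660e+00] [-0.88102825  0.66548604 -0.26741574] 0.08565726848413377
```

View pics/w1.png

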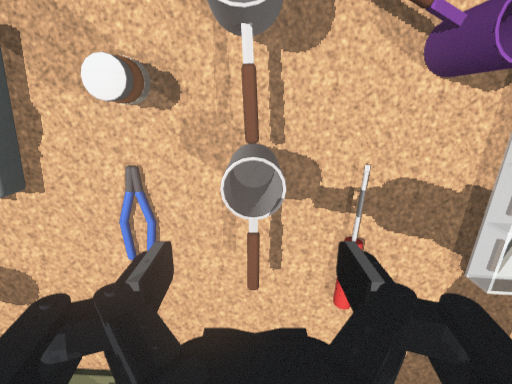

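```bash
python3 - <<'E'
from h import *
load('w1')
p=atz('w1',253.3,181.5,.1); l=atz('w1',221,184,.1);r=atz('w1',286,184,.1)
e=atz('w1',253,289,.06);s=atz('w1',253.5,232,.06)
print(p,l,r,(l+r)/2,np.linalg.norm(l-r)); print(e,s,np.degrees(np.arctan2(*(e-p)[1::-1])),np.degrees(np.arctan2(*(e-s)[1::-1])),np.linalg.norm((e-p)[:2]))
E
```

```text
[ 0.45214669 -0.19520095  0.1       ] [ 0.44790511 -0.16636505  0.1       ] [ 0.45176888 -0.22469644  0.1       ] [ 0.449837   -0.19553074  0.1       ] 0.058459207555186674
[ 0.31017212 -0.20386724  0.06      ] [ 0.38382501 -0.19966917  0.06      ] -176.5069327808749 -176.73778278091046 0.1422388234295343
```

```bash
python3 -m inch '[[[0,0,0,1,0.5,-40,1],[0,0,0,1,0.5,-80,1],[0,0,0,1,0.5,-115,1],[0,0,0,1,0.5,-138,1],[0,0,0,1,0.5,-138,1],[0,0,0,1,0.5,-138,0],[0,0,0,1,0.5,-138,0],[0,0,0,1,0.5,-138,0],[0,0,0,1,0.5,-138,0],[0,0,0,1,0.5,-138,0]]]' 60
python3 -c "
from h import *
wshot('w2')"
```

```text
time: 2.2
ee_pos: [0.446, -0.1963, 0.0653]
tool_rot: [0.999, 0.032, 0.002, 0.001]
wrist_force: [-0.8, 0.7, 8.2]
width: 0.0596
2.2 [ 0.44603933 -0.19626092  0.06526993] [[0.998, 0.065, 0.003], [0.065, -0.998, -0.002], [0.003, 0.002, -1.0]] [-0.414  0.331 -0.513  0.723 -0.     2.663] [-0.75171747  0.72141818  8.20004795] 0.05960770882493565
```

View pics/w2.png

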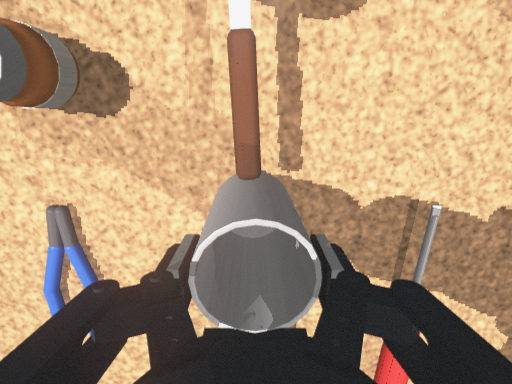

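The pot is gripped at 59.6 mm width, with its rim centred between the pads at (255,275). I'll lift it, move it back from the pan along the split direction, and look again.

```bash
python3 -m inch '[[[0,0,0,0,0,15,0],[0,0,0,0,0,50,0],[0,0,0,0,0,90,0],[0,0,0.05,-5,20,130,0],[0,0,0.15,-14,65,165,0],[0,0,0.25,-24,110,175,0],[0,0,0.35,-33,155,175,0],[0,0,0.45,-42,200,175,0],[0,0,0.538,-50,245,175,0],[0,0,0.538,-55,280,175,0]]]'
python3 -m inch '[[[0,0,0,-1,8,0,0],[0,0,0,-1,8,0,0],[0,0,0,-1,8,0,0]]]'
python3 -c "
from h import *
wshot('w3')"
```

```text
time: 3.25
ee_pos: [0.3888, 0.0865, 0.239]
tool_rot: [0.955, 0.298, 0.001, -0.0]
wrist_force: [1.0, -0.4, -2.9]
width: 0.0594
time: 3.55
ee_pos: [0.3889, 0.0918, 0.2385]
tool_rot: [0.955, 0.297, 0.0, 0.0]
wrist_force: [0.2, -0.8, -2.5]
width: 0.0589
3.55 [0.38890636 0.09178554 0.23847219] [[0.824, 0.567, 0.0], [0.567, -0.824, -0.001], [-0.0, 0.001, -1.0]] [ 2.330e-01  4.100e-02 -3.870e-01  1.142e+00 -1.000e-03  2.772e+00] [ 0.1961566  -0.76523559 -2.52914097] 0.058859077694472524
```

View pics/w3.png

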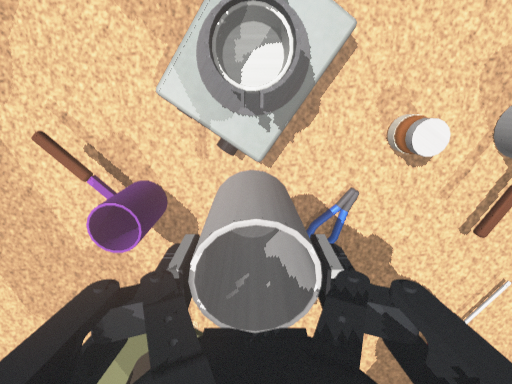

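```bash
python3 - <<'E'
import cv2
t=cv2.imread("pics/w3.png")
cv2.imwrite("pics/c4.png",cv2.resize(t[0:120,190:320],None,fx=5,fy=5,interpolation=cv2.INTER_CUBIC))
E
```

```text
(no output)
```

View pics/c4.png

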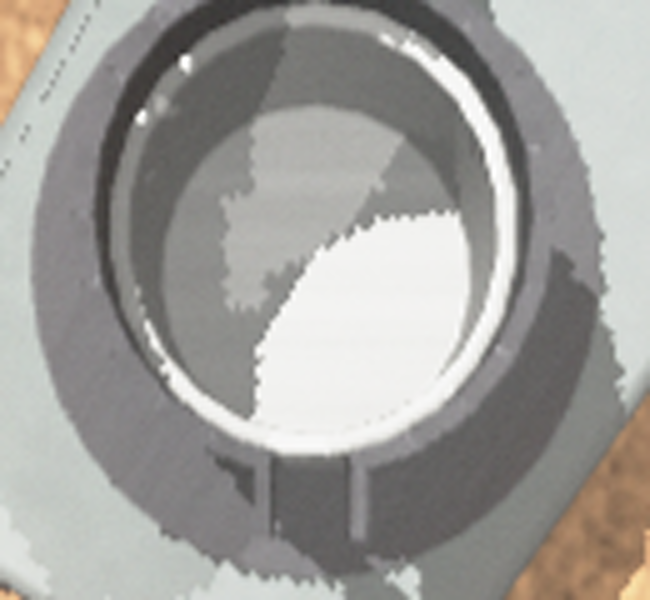

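```bash
cat >ov.py <<'E'
import cv2,sys
from h import *
load('w3')
x,y,a=map(float,sys.argv[1:4]); a=np.radians(a)
t=cv2.imread("pics/w3.png")
im=cv2.resize(t[0:120,190:320],None,fx=5,fy=5,interpolation=cv2.INTER_CUBIC)
def pl(P,c,closed):
    q=np.array([[((u-190+.5)*5-.5),(v+.5)*5-.5] for u,v in (proj('w3',p) for p in P)]).round().astype(int)
    cv2.polylines(im,[q],closed,c,1)
th=np.linspace(0,2*np.pi,100)
circ=lambda r,z:[np.array([x+r*np.cos(k),y+r*np.sin(k),z]) for k in th]
pl(circ(.038,.095),(0,0,255),True); pl(circ(.034,.049),(0,255,0),True); pl(circ(.042,.109),(255,0,0),True)
d=np.array([np.cos(a),np.sin(a),0]);n=np.array([-d[1],d[0],0]);o=np.array([x,y,.109])
for s in(-.007,.007): pl([o+.042*d+s*n,o+.053*d+s*n],(0,255,255),False)
cv2.imwrite(sys.argv[4],im)
E
python3 ov.py .488 .161 -145.5 pics/o1.png
```

```text
(no output)
```

View pics/o1.png

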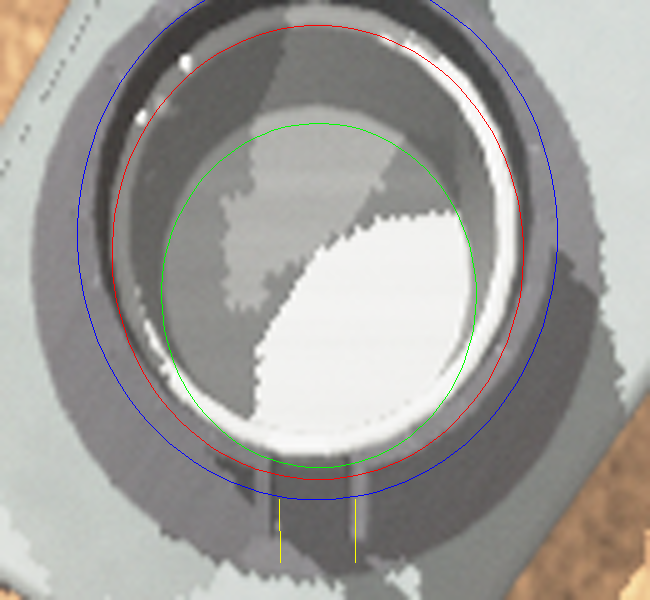

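```bash
python3 ov.py .4911 .1644 -145.5 pics/o2.png; python3 - <<'E'
from h import *
import cv2
load('w3')
t=cv2.imread('pics/w3.png'); im=cv2.resize(t[160:350,170:340],None,fx=3,fy=3,interpolation=cv2.INTER_CUBIC)
T=np.array([.3889,.0918]);h=.2385
for z,r,c in((h+.0347,.030,(0,0,255)),(h+.0347,.027,(0,255,255)),(h-.0653,.03,(0,255,0))):
    q=np.array([proj('w3',np.array([T[0]+r*np.cos(k),T[1]+r*np.sin(k),z])) for k in np.linspace(0,6.283,80)])
    q=((q-[170,160]+.5)*3-.5).round().astype(int); cv2.polylines(im,[q],True,c,1)
cv2.imwrite('pics/o3.png',im)
E
```

```text
(no output)
```

View pics/o2.png

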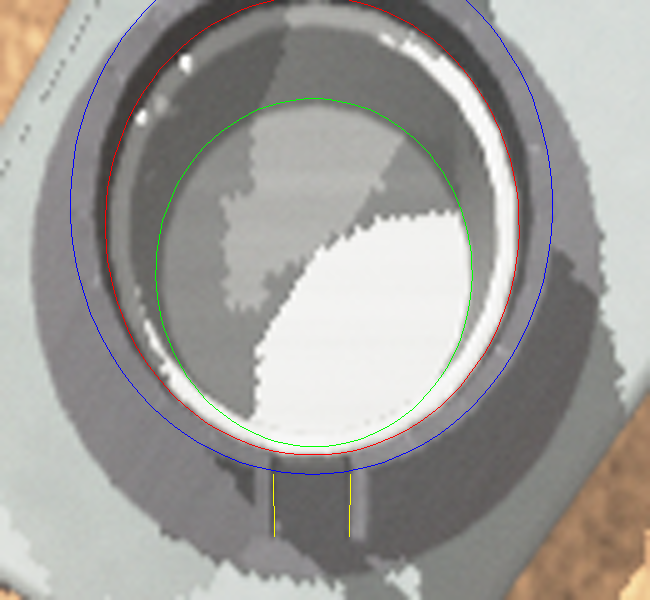

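View pics/o3.png

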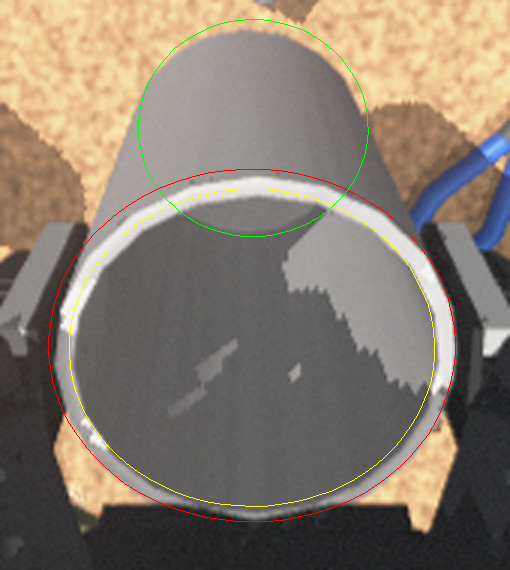

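In c4 the split shows at crop x 272–350, directly below the pan's axis and in line with the held pot, so -145.5° holds. The refined pan axis is about (0.4908, 0.164). I'll move over it and lower partway.

```bash
python3 -m inch '[[[0,0,0,30,21,0,0],[0,0,0,60,43,0,0],[0,0,0,88,63,0,0],[0,0,0,102,72.5,0,0],[0,0,0,102,72.5,0,0],[0,0,0,102,72.5,0,0],[0,0,0,102,72.5,-25,0],[0,0,0,102,72.5,-45,0],[0,0,0,102,72.5,-52,0],[0,0,0,102,72.5,-52,0]]]'
python3 - <<'E'
from h import *
import cv2
wshot('w4')
from bench import viewer
for n in("scene","top"):
    im=viewer.get_image(n)["img"][:,:,::-1]; cv2.imwrite(f"pics/{n}4.png",im)
    c=(im[160:330,240:400] if n=="scene" else im[110:240,90:240]); cv2.imwrite(f"pics/{n}4c.png",cv2.resize(c,None,fx=3.5,fy=3.5,interpolation=cv2.INTER_CUBIC))
E
```

```text
time: 4.6
ee_pos: [0.4892, 0.1637, 0.1855]
tool_rot: [0.955, 0.296, -0.002, 0.0]
wrist_force: [-0.2, 0.5, -2.4]
width: 0.0595
4.6 [0.48921076 0.16367555 0.18552603] [[0.824, 0.566, -0.003], [0.566, -0.824, -0.001], [-0.003, -0.001, -1.0]] [ 0.323  0.271 -0.246  1.057 -0.     2.863] [-0.18064092  0.50242875 -2.41436806] 0.05950269030730599
```

View pics/w4.png

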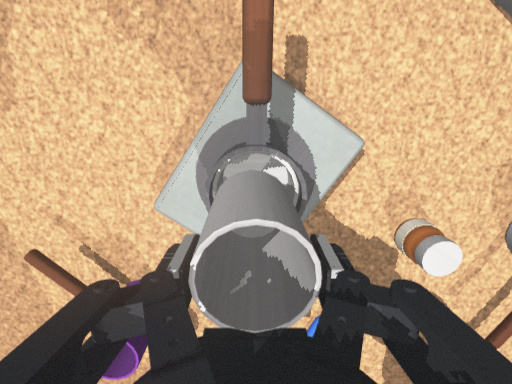

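View pics/scene4c.png

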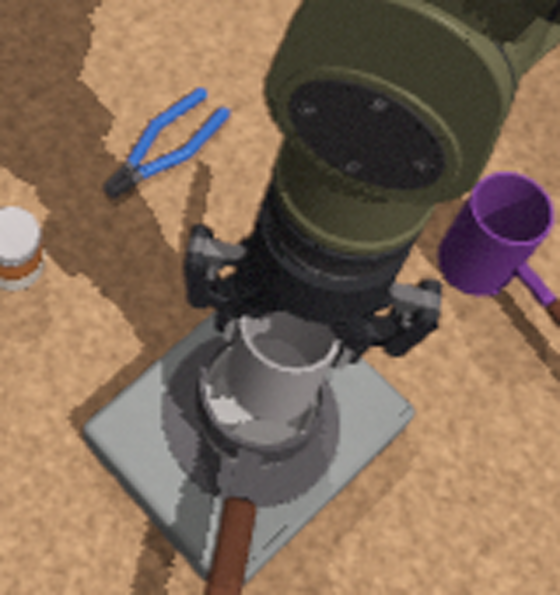

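View pics/top4c.png

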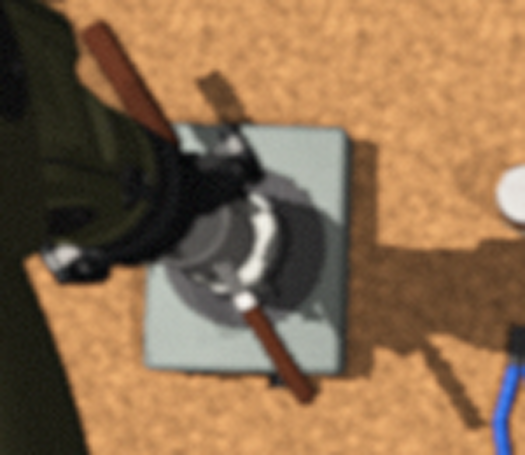

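Pot and pan line up: the pan handle is at column 257 and the pot centre at 255. I'll lower gently.

```bash
python3 -m inch '[[[0,0,0,1,0.5,-10,0],[0,0,0,1,0.5,-20,0],[0,0,0,1,0.5,-30,0],[0,0,0,1,0.5,-38,0],[0,0,0,1,0.5,-44,0],[0,0,0,1,0.5,-50,0],[0,0,0,1,0.5,-52,0],[0,0,0,1,0.5,-52,0]]]'
python3 - <<'E'
from h import *
import cv2
wshot('w5')
from bench import viewer
for n in("scene","top"):
    im=viewer.get_image(n)["img"][:,:,::-1]
    c=(im[220:330,260:370] if n=="scene" else im[130:230,110:220]); cv2.imwrite(f"pics/{n}5c.png",cv2.resize(c,None,fx=5,fy=5,interpolation=cv2.INTER_CUBIC))
E
```

```text
time: 5.55
ee_pos: [0.4916, 0.1654, 0.134]
tool_rot: [0.955, 0.297, -0.0, -0.0]
wrist_force: [-0.2, 0.7, -2.9]
width: 0.0593
5.55 [0.49163261 0.1654426  0.13396579] [[0.824, 0.567, -0.001], [0.567, -0.824, -0.0], [-0.001, -0.0, -1.0]] [ 0.325  0.312 -0.331  0.928  0.     2.863] [-0.18791322  0.70632499 -2.89302852] 0.059312026824557745
```

View pics/w5.png

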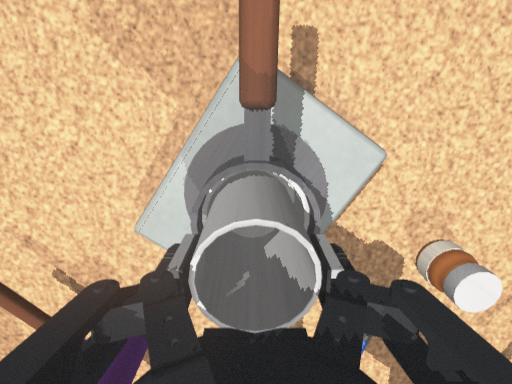

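View pics/top5c.png

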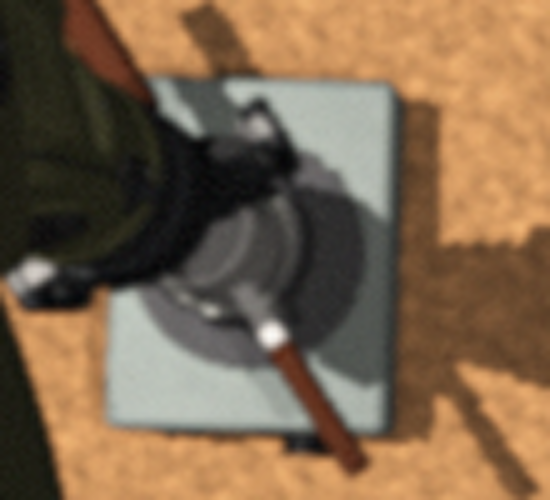

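View pics/scene5c.png

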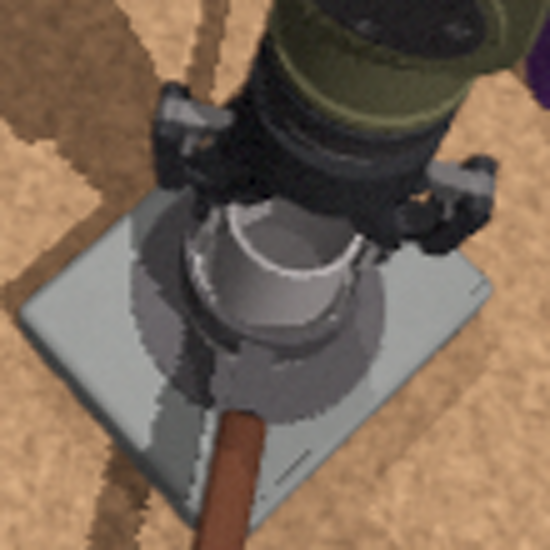

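```bash
python3 -m inch '[[[0,0,0,-0.7,-0.7,-3,0],[0,0,0,-0.7,-0.7,-5,0],[0,0,0,-0.7,-0.7,-7,0],[0,0,0,-0.7,-0.7,-9,0],[0,0,0,-0.7,-0.7,-11,0],[0,0,0,-0.7,-0.7,-13,0],[0,0,0,-0.7,-0.7,-13,0]]]'
python3 -c "
from bench import telemetry
s=telemetry.observe();print(s['ee_pos'],s['wrist_force'],s['wrist_torque'])"
```

```text
time: 6.4
ee_pos: [0.4908, 0.1647, 0.1209]
tool_rot: [0.955, 0.297, -0.0, 0.0]
wrist_force: [-0.4, -0.2, -2.2]
width: 0.0592
[0.49081839 0.16471994 0.12092105] [-0.42897499 -0.1839802  -2.17186161] [ 0.03873586 -0.04365152  0.00401497]
```

The pot has passed the level where the handle would land on the band, with no contact force, so the handle is in the split. I'll continue to the floor.

```bash
python3 -m inch '[[[0,0,0,0,0,-1.5,0],[0,0,0,0,0,-3,0],[0,0,0,0,0,-4.5,0],[0,0,0,0,0,-6,0],[0,0,0,0,0,-6.5,0],[0,0,0,0,0,-6.5,0]]]'
python3 -c "
from bench import telemetry
s=telemetry.observe();print(s['ee_pos'],s['wrist_force'],s['wrist_torque'])"
```

```text
time: 7.0
ee_pos: [0.491, 0.1648, 0.1147]
tool_rot: [0.955, 0.297, -0.0, -0.0]
wrist_force: [-0.1, -1.5, -2.6]
width: 0.0593
[0.49097602 0.16478451 0.1146742 ] [-0.0658933  -1.45295737 -2.6473878 ] [ 0.03659434 -0.00544461  0.01916826]
```

```bash
python3 -m inch '[[[0,0,0,0,0,-0.5,0],[0,0,0,0,0,-1,0],[0,0,0,0,0,-1,0],[0,0,0,0,0,-1,0]]]'; python3 -m inch '[[[0,0,0,0,0,-0.5,0],[0,0,0,0,0,-1,0],[0,0,0,0,0,-1,0],[0,0,0,0,0,-1,0]]]'
```

```text
time: 7.4
ee_pos: [0.4914, 0.1649, 0.1144]
tool_rot: [0.955, 0.297, 0.0, -0.0]
wrist_force: [-1.6, 0.5, 3.6]
width: 0.0595
time: 7.8
ee_pos: [0.4916, 0.1651, 0.1143]
tool_rot: [0.955, 0.297, 0.001, -0.0]
wrist_force: [-4.0, -0.3, 10.6]
width: 0.0597
```

Floor contact is felt at TCP z 0.1144, against a predicted 0.1143. I'll relax the push, open, and check before retreating.

```bash
python3 -m inch '[[[0,0,0,0,0,1,0],[0,0,0,0,0,1,0],[0,0,0,0,0,1,0.3],[0,0,0,0,0,1,0.9],[0,0,0,0,0,1,1],[0,0,0,0,0,1,1],[0,0,0,0,0,1,1]]]'
python3 -m inch '[[[0,0,0,0,0,15,1],[0,0,0,0,0,40,1],[0,0,0,0,0,70,1],[0,0,0,0,0,100,1],[0,0,0,0,0,120,1],[0,0,0,0,0,120,1],[0,0,0,0,0,120,1]]]'
python3 - <<'E'
from h import *
import cv2
wshot('w6')
from bench import viewer
for n in("scene","top"):
    im=viewer.get_image(n)["img"][:,:,::-1];cv2.imwrite(f"pics/{n}6.png",im)
    c=(im[200:330,250:380] if n=="scene" else im[120:230,110:220]); cv2.imwrite(f"pics/{n}6c.png",cv2.resize(c,None,fx=4.5,fy=4.5,interpolation=cv2.INTER_CUBIC))
E
```

```text
time: 8.5
ee_pos: [0.4911, 0.1647, 0.1135]
tool_rot: [0.955, 0.297, -0.0, 0.0]
wrist_force: [0.4, 0.5, -0.2]
width: 0.085
time: 9.2
ee_pos: [0.4912, 0.1648, 0.2336]
tool_rot: [0.955, 0.297, 0.0, 0.0]
wrist_force: [-0.2, 0.1, -0.5]
width: 0.0852
9.2 [0.49120213 0.16479435 0.23359119] [[0.824, 0.567, 0.0], [0.567, -0.824, 0.0], [0.0, 0.0, -1.0]] [ 0.324  0.247 -0.15   1.173 -0.     2.863] [-0.15951667  0.11924699 -0.50196404] 0.08517358447441929
```

View pics/w6.png

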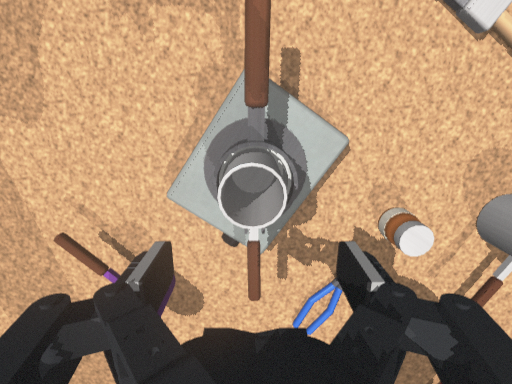

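View pics/scene6c.png

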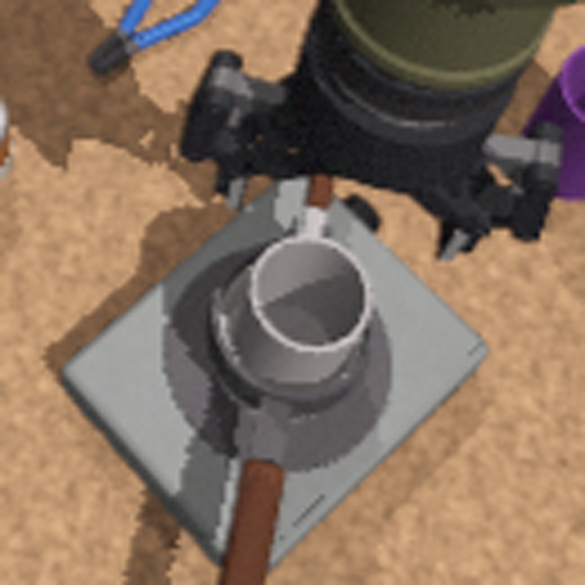

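View pics/top6.png

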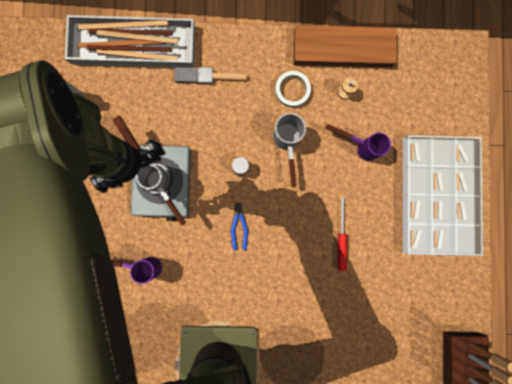

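The pot stands upright in the pan with its handle (254,230 to 254,300) opposite the pan's handle. The bigger pot (290,130) and the jar (240,165) haven't moved. I'll check the height by overlay.

```bash
python3 - <<'E'
from h import *
import cv2
load('w6')
for n,x0,y0,w,h in(('w6',200,150,110,120),('scene6',285,235,70,70)):
    im=cv2.resize(cv2.imread(f'pics/{n}.png')[y0:y0+h,x0:x0+w],None,fx=5,fy=5,interpolation=cv2.INTER_CUBIC)
    for z,c in((.149,(0,0,255)),(.161,(255,0,0))):
        q=np.array([proj(n[:5] if n[0]=='s' else n,np.array([.4912+.03*np.cos(k),.1648+.03*np.sin(k),z])) for k in np.linspace(0,6.283,80)])
        cv2.polylines(im,[((q-[x0,y0]+.5)*5-.5).round().astype(int)],True,c,1)
    cv2.imwrite(f'pics/v_{n}.png',im)
E
```

```text
(no output)
```

View pics/v_w6.png

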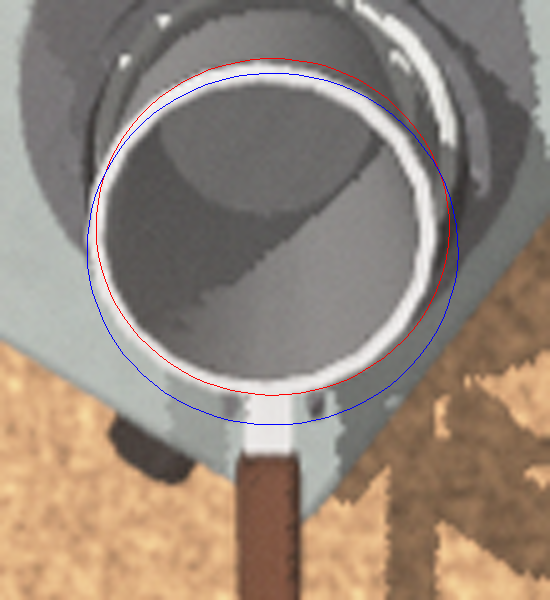

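View pics/v_scene6.png

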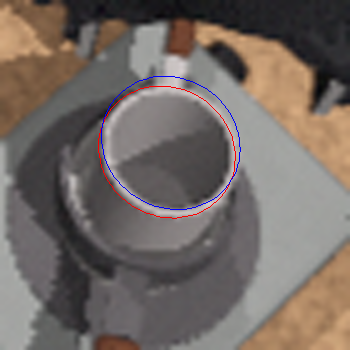

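The rim matches the home height (red, z = 0.149) and not the 12 mm-high case. The pot is upright and the robot is clear of it, so I'll hand in.

```bash
python3 -c "
from bench import env
print(env.job_done())"
```

```text
the job is handed in; nothing more can be done
None
```

The slim steel pot is nested in the water pan with its handle in the split. It is released with the arm clear, and I handed the job in at about 9.4 s of the 51 s limit. Handing in reports no verdict, so what follows is from my own checks.

**What I did:** I gripped the pot by its upper wall and turned it about 31° so its handle pointed at the split, at about -145.5°. I lowered it in small steps, and it passed the band's edge with no contact force. The pot met the floor at TCP height 0.1144 m, against 0.1143 m expected, where the force rose to about 10 N. I then eased off, opened the gripper and backed 120 mm straight up.

**Last checks:**
- **Height:** in the wrist picture the rim matches the fully-home height and not the 12 mm-too-high case. The scene picture agrees less exactly.
- **Position:** the rim is within about 1–2 mm of the pan's axis.
- **Bystanders:** the bigger pot and the jar look unmoved in the top picture.

**Disagreement:** my first estimate of the pan's axis, from the top camera, was about 4–5 mm off the wrist camera's. I used the wrist camera's value, and the free descent fits it.

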